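Close the film holder on its dowels and hold it shut

ROBOT

A 6-joint arm with a two-finger parallel gripper is mounted at the origin on the work surface. World frame = base frame: x ahead of the robot, y to its left, z up, the work surface at z = 0. Lengths are in mm, angles in rad, forces in N, time in s.
With the tool pointing down it reaches from about 250 to 800 mm from the base axis. Payload 8.5 kg.
Tool frame: the origin (TCP) lies on the mounting face of the last link; the fingertips stand 173 mm ahead of it and the grasp point (between the pads) lies 155 mm ahead of it; z points along the fingers, y is the line along which they close (so a half turn about z gives the same grasp; the last joint's range is limited). The gripper opens to 85 mm and grips with 20 to 120 N. Pads are 22 mm wide; open, the fingers measure 114 mm over their backs; the gripper's body (76 mm by 85 mm) begins 54 mm behind the grasp point. The pads swing forward as they close: fully open they stand 13 mm farther back than shut.
Start: joints at [-1.165, 0.238, -0.013, 1.319, 0, 1.571], TCP at [207.234, -482.34, 404.676] pointing down, gripper open.
Joint ranges: [-2.66, 2.66], [-1.03, 1.9], [-1.14, 1.46], [-1.82, 2.27], [-1.45, 1.34], [-3.14, 3.14]. Speed limits (rad/s): [2.22, 2.22, 2.79, 3.14, 3.14, 3.14].

INTERFACE

Orientations are given as a unit quaternion [w, x, y, z].
In Python, from workcell import bot, imaging gives the robot as it stands.
- The arm moves only by the tool carry_out, never from a script. Its argument "steps" is a list of rows, each a list of 3 entries, a list of its own where there are three numbers: the shift along the world's x, y, z in units of 25 mm (1.0 is 25 mm), then the turn, a rotation vector about the world's x, y, z in degrees, then the opening, from -1 (shut) to 1 (fully open). A call has 1 to 5 rows; each row shifts and turns the commanded pose from where the row before left it; what a row does not reach is not made up. A row lasts 1/10 s, in which the tool goes at most 50 mm and 8.59 degrees, less where a joint would pass 70% of its speed; a pose out of reach is approached as far as the arm can. A call is refused whole if a number of a shift passes 1 or a number of a turn 8.59, either way. A call with a gripper value outside its range is refused whole. The fingers move at their own pace and stop on an object; "grip_force" is the grip in N (left out, the last holds). Time passes only in rows, so rows that do not move let the fingers close. It gives the time, the measured TCP pose, the force, the opening and the grip force at its end, in the units of the state.
- bot.get_obs(): the state, without advancing time (a new reading comes with each control period).
- imaging.capture(name): name is "side" or "top" or "wrist"; returns a dict with "img" (384x512x3 uint8, red, green, blue), "z_map" (384x512 float32, mm along the optical axis (not along the pixel's ray), 0 where there is no reading), "mtx" (3x3 intrinsics, pixels), "pose" (4x4, takes a point from camera to world coordinates). Camera axes: x right, y down, z forward; pixel columns grow to the right and rows downward; lengths in mm; the calibration is good to about 2 mm. A picture is of the moment at which its call begins.
- bot.job_done(): hands the job in; it is judged then, once.
The state is a dict: "t": time; "joint_positions": joint angles; "qvel": joint speeds; "tau": joint torques, N m; "position": TCP position; "ee_rot": TCP orientation; "ft_force": force on the tool from outside, world axes, zero at the start; "torque": the same for the moment, N m; "finger_gap": finger opening in mm; "gripper_force": force on a finger pad.
Only numpy, scipy, OpenCV 4.12 (cv2) and the standard library are available. Lean on these libraries where they do the work, as an engineer would, in place of code of your own. Each camera call takes 0.05 s, during which the arm holds its last target. There are 200 camera calls.

TASK

On the light table, pick up the loose black half of the film holder by its orange handle and set it on the two dowels of the blue half, the right way round (thick dowel in the wide hole, red dots together). Press it down against the sprung plate until the two halves meet flush, and finish while still holding them pressed shut: do not let go. Leave the other things on the table as they are.

Things in the scene. Friction and masses are not known exactly. Their poses are not given: they have to be found in the camera images.
- lower: Blue half of the film holder, fixed, on either side of the table: a block 160 mm (its x) by 100 mm (its y), 24 mm high. Origin at the centre of its underside on the table, z up. On its top face two upright dowels at x = -55 mm (thick) and +55 mm (thin), y = 0, and in the middle a white sprung pressure plate, 74 x 60 mm, 5 mm proud. Red dot at x = -68, y = +34 mm.
- upper: Black half, loose, flat on the table, about 0.3 kg: plate 150 mm (its x) by 84 mm (its y), 10 mm thick, with a 59 x 45 mm window and two through holes at x = -55 mm (wide) and +55 mm (narrow), y = 0. Origin at the centre of its underside, z up. Red dot at x = -64, y = +29 mm. Shut, its origin is 24 mm above that of the blue half, same yaw.
- lower_pin_big (a point): Thick steel dowel, 12 mm across, 22 mm tall, the last 5 mm tapered. The point is its foot: on its axis, on the blue block's top face (24 mm up).
- lower_pin_small (a point): Thin steel dowel, 8 mm across, 22 mm tall, the last 5 mm tapered. The point is its foot: on its axis, on the blue block's top face.
- upper_hole_big (a point): Wide hole of the black half, 15 mm across. The point is its centre at the underside.
- upper_hole_small (a point): Narrow hole of the black half, 11 mm across. The point is its centre at the underside.
- upper_handle (a point): Middle of the orange bridge handle on the black half, 42 mm above the underside's centre. The bar runs along the half's x, 86 mm long, 14 mm wide (y), 18 mm high, on two black posts at x = +-37 mm; 23 mm of air under it to the plate.
- pressure_plate (a joint): How far the sprung plate in the blue half is pressed down, m: 0 fully up, 0.005 when the halves are flush. The spring pushes up with 5 N at 0 and 12 N at 0.005, so the black half's own weight does not shut the holder; let go, it springs open.
- loupe: Bystander, loose: grey magnifying loupe, 44 mm across and 48 mm tall, standing. Origin at the centre of its underside.
- film_can: Bystander, loose: small black film can with a grey cap, 33 mm across and 52 mm tall, standing. Origin at the centre of its underside.
- reel: Bystander, loose: white film reel lying flat, flanges 90 mm across, 42 mm tall. Origin at the centre of its underside.
- scissors: Bystander, loose: scissors with red handles lying flat, about 210 mm long and 10 mm thick; origin at the pivot, blades along +x.
- blower: Bystander, loose: black rubber dust blower standing on its bulb, 60 mm across and 105 mm tall. Origin at the centre of its underside.
- cleaner: Bystander, loose: bottle of film cleaner with a red cap, 48 mm across and 130 mm tall, standing. Origin at the centre of its underside.
- tape: Bystander, loose: tape dispenser with a yellow roll, 110 x 45 mm and 60 mm tall, standing. Origin at the centre of its underside.

How it is judged:
By the outcome, as a careful person would: the job done as asked, in the order asked, and still so for the second after the job is handed in, while the arm keeps its last pose, push and grip.
It also fails if it takes over 42 s, if anything falls off the work surface, if the arm or the gripper's body presses on something with over 40 N, if the wrist force passes 120 N, or if a joint passes its speed limit or range.

## Working session

There is one attempt and no reset: what is moved stays moved. The work goes in short steps, Python scripts to look and compute and a tool call to move; the robot and the scene stay as the last step left them, time stands still between calls to the robot, and variables do not carry over. Pictures are saved under pics/ and viewed, at most 10 in all, crops included, and the job is handed in when it is done.

Besides the shell and the picture viewer there is one more tool, called after "Emit:" as name(argument=value, ...), one argument or row to a line, values as JSON. carry_out: Moves the arm, as the interface text tells. Its arguments: {"type":"object","properties":{"steps":{"type":"array","items":{"type":"array"}},"grip_force":{"type":"number"}},"required":["steps"]}

```bash
mkdir -p pics
cat > h.py <<'E'
import numpy as np, cv2
from workcell import bot, imaging
def grab(n,f=None):
    c=imaging.capture(n)
    if f:
        cv2.imwrite('pics/'+f+'.png',c['img'][:,:,::-1]); np.savez('pics/'+f+'.npz',**c)
    return c
def pts(c):
    z=c['z_map'].astype(float);v,u=np.indices(z.shape);K=c['mtx']
    p=np.stack([(u-K[0,2])/K[0,0]*z,(v-K[1,2])/K[1,1]*z,z],-1)
    return p@c['pose'][:3,:3].T+c['pose'][:3,3]
def onplane(c,u,v,h):
    K=c['mtx'];d=c['pose'][:3,:3]@np.array([(u-K[0,2])/K[0,0],(v-K[1,2])/K[1,1],1]);o=c['pose'][:3,3]
    return o+d*(h-o[2])/d[2]
E
python3 - <<'E'
from h import *
a=grab('top','top1')
cv2.imwrite('pics/top1b.png',cv2.resize(a['img'][:,:,::-1],(800,600),interpolation=cv2.INTER_CUBIC))
grab('wrist','wr1');grab('side','side1')
print(bot.get_obs()); print(a['pose'],a['mtx'])
E
```

```text
{'t': 0.15, 'joint_positions': array([-1.16498852e+00,  2.38666981e-01, -1.40721127e-02,  1.31919931e+00,
        8.15167634e-07,  1.57081586e+00]), 'qvel': array([-2.52056681e-04, -1.97736514e-03,  8.35984799e-04, -1.13122853e-03,
        8.68129299e-05,  6.94089886e-04]), 'tau': array([ 4.98785312e-06, -5.39075089e+01,  3.46599555e+01,  1.44231354e-02,
       -2.67228262e-05, -3.66708946e-05]), 'position': array([ 207.19962119, -482.24495935,  404.20811894]), 'ee_rot': array([-5.59403782e-04,  9.79487338e-01,  2.01504909e-01, -1.14678543e-04]), 'ft_force': array([-0.12593473, -0.07502586, -0.75096085]), 'torque': array([ 0.00921316,  0.0529005 , -0.00512124]), 'gripper_force': 0.0, 'finger_gap': 85.21102768579995}
[[ 2.16868424e-02 -9.93377824e-01  1.12828096e-01  4.89441177e+02]
 [-9.99763497e-01 -2.17313522e-02  8.35519790e-04  1.77844523e+00]
 [ 1.62192027e-03 -1.12819532e-01 -9.93614172e-01  1.04490456e+03]
 [ 0.00000000e+00  0.00000000e+00  0.00000000e+00  1.00000000e+00]] [[347.9152668    0.         260.15721792]
 [  0.         347.9152668  192.41185277]
 [  0.           0.           1.        ]]
```

View pics/top1b.png

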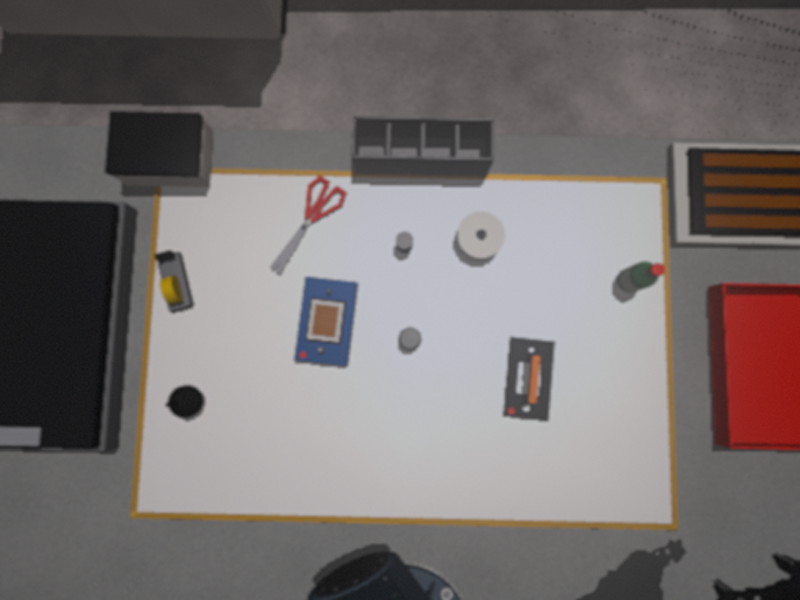

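The top view shows the blue half around (326,322), with its red dot at (303,355). The black half is around (529,379), with its dot at (512,411) and the orange bar at (536,379). Both have +x roughly along world +x.

Run:
```python
from h import *
c=dict(np.load('pics/top1.npz'));P=pts(c);im=c['img'].astype(int)
R,G,B=im[...,0],im[...,1],im[...,2]
def rect(m,h,name):
    m=cv2.morphologyEx(m.astype(np.uint8),cv2.MORPH_OPEN,np.ones((2,2)))
    n,l,s,_=cv2.connectedComponentsWithStats(m);k=1+np.argmax(s[1:,4])
    v,u=np.nonzero(l==k);w=np.array([onplane(c,a,b,h)[:2] for a,b in zip(u,v)])
    print(name,cv2.minAreaRect(w.astype(np.float32)),w.mean(0),s[k])
v,u=np.indices(R.shape)
box=lambda a,b,x,y:(u>a/1.5625)&(u<b/1.5625)&(v>x/1.5625)&(v<y/1.5625)
rect((B>R+40)&box(280,370,265,380),24,'lower')
rect((R+G+B<300)&box(495,565,330,430),10,'upper')
rect((R>G+60)&box(520,560,340,415),51,'handle')
rect((R>G+30)&(R>B+30)&box(310,342,300,345),29,'plate')
rect((R>G+60)&box(296,312,345,365),24,'dotL')
rect((R>G+60)&box(500,522,400,420),10,'dotU')
for n,a in (('lower',box(305,315,320,340)),('upper',box(512,516,350,400)),('handle',box(533,539,362,395))): print(n,np.median(P[a],0))
for n,(x,y,h) in dict(thin=(328,291,46),thick=(320,350,46),nar=(530,350,10),wide=(526,408,10)).items(): print(n,onplane(c,x/1.5625-.2,y/1.5625-.2,h))
w=dict(np.load('pics/wr1.npz'));print(w['pose'])
```

```text
lower ((561.6878662109375, 151.6009521484375), (93.86811828613281, 154.25021362304688), 84.77222442626953) [564.15026943 148.84906617] [191 179  38  55 906]
upper ((461.36309814453125, -233.21983337402344), (80.25655364990234, 146.02378845214844), 85.09009552001953) [ 461.27968006 -233.45475279] [324 218  31  52 984]
handle ((462.1513671875, -233.31619262695312), (8.472223281860352, 76.93989562988281), 84.88610076904297) [ 461.92811416 -233.13662878] [340 230   6  28  84]
plate ((562.3167724609375, 152.39617919921875), (37.077667236328125, 51.757354736328125), 85.19500732421875) [562.04160021 152.48647489] [202 197  14  19 226]
dotL ((496.6739501953125, 191.9708251953125), (5.806916236877441, 8.815738677978516), 1.2441859245300293) [497.25455747 191.96422894] [193 227   4   3  10]
dotU ((400.5181884765625, -200.40359497070312), (5.7556962966918945, 5.980152606964111), 1.2340008020401) [ 400.51783253 -200.40264837] [327 263   3   3   9]
lower [546.22164564 181.29964864  28.69534521]
upper [ 470.18342837 -203.41371317   10.63867656]
handle [ 466.2145592  -234.59312986   51.29275722]
thin [618.23665521 148.99707197  46.        ]
thick [509.08461806 159.48908629  46.        ]
nar [ 518.44573797 -233.05090345   10.        ]
wide [ 409.92485463 -225.13037821   10.        ]
[[ 3.95474664e-01 -8.74885890e-01 -2.79596978e-01  2.78362720e+02]
 [-9.18476065e-01 -3.77112260e-01 -1.19113652e-01 -4.51197625e+02]
 [-1.22859538e-03  3.03909563e-01 -9.52700093e-01  3.72785902e+02]
 [ 0.00000000e+00  0.00000000e+00  0.00000000e+00  1.00000000e+00]]
```

View pics/wr1.png

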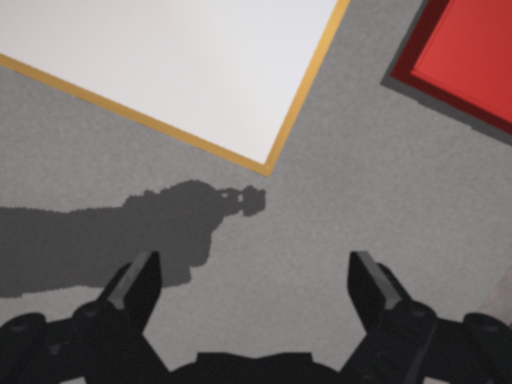

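Emit:
carry_out(
  steps=[
    [[1,1,0],[0,0,8.5],1],
    [[1,1,0],[0,0,8.5],1],
    [[1,1,0],[0,0,8.5],1],
    [[1,1,0],[0,0,8.5],1],
    [[1,1,0],[0,0,8.5],1],
  ],
)

```text
t: 0.65
position: [333.0, -356.2, 404.5]
ee_rot: [-0.0, 0.838, 0.545, -0.0]
ft_force: [-0.3, -0.8, 0.3]
finger_gap: 85.4
gripper_force: 0.0
```

```bash
python3 -c "
from h import *
o=bot.get_obs();print(o['joint_positions'],o['position'],o['ee_rot'],o['t'])"
```

```text
[-8.19110367e-01  1.74369200e-01 -9.69520507e-02  1.29985082e+00
 -2.35853356e-05  1.16909113e+00] [ 332.97108421 -356.21843998  404.52226714] [-1.82950101e-04  8.38268965e-01  5.45256918e-01 -4.43208951e-05] 0.65
```

Emit:
carry_out(
  steps=[
    [[1,1,0],[0,0,8.5],1],
    [[1,1,0],[0,0,8.5],1],
    [[1,1,0],[0,0,8.5],1],
    [[1,1,0],[0,0,8.5],1],
    [[0.5,0.5,0],[0,0,8.5],1],
  ],
)

```text
t: 1.15
position: [446.2, -243.0, 404.4]
ee_rot: [-0.0, 0.583, 0.813, 0.0]
ft_force: [-0.1, -0.2, 0.2]
finger_gap: 85.2
gripper_force: 0.0
```

Emit:
carry_out(
  steps=[
    [[0,0,-1],[0,0,8.5],1],
    [[0,0,-1],[0,0,8.5],1],
    [[0,0,-1],[0,0,8.5],1],
    [[0,0,-0.5],[0,0,8.5],1],
    [[0,0,0],[0,0,8.5],1],
  ],
)

```text
t: 1.65
position: [444.0, -244.4, 314.9]
ee_rot: [-0.002, 0.249, 0.968, 0.0]
ft_force: [-0.1, 0.1, 0.3]
finger_gap: 85.5
gripper_force: 0.0
```

Emit:
carry_out(
  steps=[
    [[0.4,0.3,0],[0,0,8.0],1],
    [[0.2,0.1,0],[0,0,8.0],1],
    [[0,0,0],[0,0,7.5],1],
    [[0,0,0],[0,0,0],1],
    [[0,0,0],[0,0,0],1],
  ],
)

```text
t: 2.15
position: [459.6, -234.8, 317.0]
ee_rot: [-0.0, 0.052, 0.999, 0.0]
ft_force: [0.3, 1.0, 0.4]
finger_gap: 85.5
gripper_force: 0.0
```

Run:
```python
from h import *
o=bot.get_obs();print(o['joint_positions'],o['position'],np.degrees(2*np.arctan2(o['ee_rot'][2],o['ee_rot'][1])),o['t'],o['ft_force'])
c=grab('wrist','wr2');print(c['pose'])
```

```text
[-4.72294904e-01  2.68672639e-01 -2.03009781e-01  1.09951271e+00
 -1.06524389e-04 -3.68085359e-01] [ 459.62340862 -234.81748444  317.00719291] 174.02923409838613 2.15 [0.34239286 0.98810359 0.36492969]
[[ 1.03227155e-01  9.47992537e-01  3.01088532e-01  3.82208668e+02]
 [ 9.94657741e-01 -9.82728805e-02 -3.15977874e-02 -2.26415300e+02]
 [-3.65629339e-04  3.02741788e-01 -9.53072545e-01  2.85736110e+02]
 [ 0.00000000e+00  0.00000000e+00  0.00000000e+00  1.00000000e+00]]
```

View pics/wr2.png

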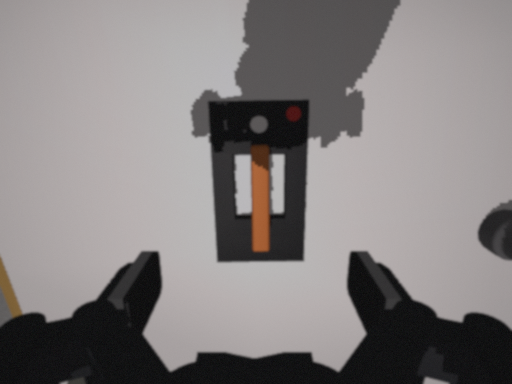

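The wrist view shows the black plate spanning (210–308, 100–262), the orange bar from (260,145) to (261,251), the wide hole at (259,124) and the red dot at (293,114). I'll measure it from here.

Run:
```python
from h import *
c=dict(np.load('pics/wr2.npz'));im=c['img'].astype(int);R,G,B=im[...,0],im[...,1],im[...,2]
v,u=np.indices(R.shape)
P=pts(c)
m=((R>G+30)&(u>240)&(u<280)&(v>135)&(v<260)&(P[...,2]>46))
w=P[m][:,:2].astype(np.float32);print('bar',cv2.minAreaRect(w),np.median(P[m][:,2]))
x=np.array([onplane(c,a,b,51)[:2] for b,a in zip(*np.nonzero((R>G+30)&(u>240)&(u<280)&(v>135)&(v<260)))],np.float32);print('bar2',cv2.minAreaRect(x))
m=(abs(P[...,2]-10)<3)&(R<90)&(u>190)&(u<330)&(v>90)&(v<275)
print('plate',cv2.minAreaRect(P[m][:,:2].astype(np.float32)))
C=[onplane(c,a,b,10)[:2] for a,b in((210,101),(308,100),(304,261),(218,262))];print(np.array(C),np.mean(C,0))
print('wide',onplane(c,259,124,10),'dot',onplane(c,293,114,10))
```

```text
bar ((445.1348876953125, -228.4882354736328), (13.695406913757324, 125.7296142578125), 84.95680236816406) 50.42655257015369
bar2 ((464.4449157714844, -230.51666259765625), (14.152666091918945, 85.12516784667969), 84.88232421875)
plate ((464.90118408203125, -230.08822631835938), (84.27603912353516, 149.2670440673828), 84.9405517578125)
[[ 386.91907124 -263.56690216]
 [ 394.47738517 -183.03795564]
 [ 543.57232675 -194.75499577]
 [ 536.09449552 -277.52044991]] [ 465.26581967 -229.72007587]
wide [ 409.67169697 -225.16136922   10.        ] dot [ 404.43045755 -196.09563787   10.        ]
```

Emit:
carry_out(
  steps=[
    [[0.2,0.18,-1],[0,0,1.0],1],
    [[0,0,-1],[0,0,0],1],
    [[0,0,-1],[0,0,0],1],
    [[0,0,0],[0,0,0],1],
    [[0,0,0],[0,0,0],1],
  ],
)

```text
t: 2.7
position: [464.7, -230.4, 242.5]
ee_rot: [-0.0, 0.042, 0.999, 0.0]
ft_force: [0.4, -0.2, 0.7]
finger_gap: 85.5
gripper_force: 0.0
```

Run:
```python
from h import *
o=bot.get_obs();print(o['position'],np.degrees(2*np.arctan2(o['ee_rot'][2],o['ee_rot'][1])),o['t'],o['ft_force'])
c=grab('wrist','wr3')
```

```text
[ 464.65346312 -230.42808485  242.45661202] 175.155936042583 2.7 [ 0.42844017 -0.24586517  0.73660588]
```

View pics/wr3.png

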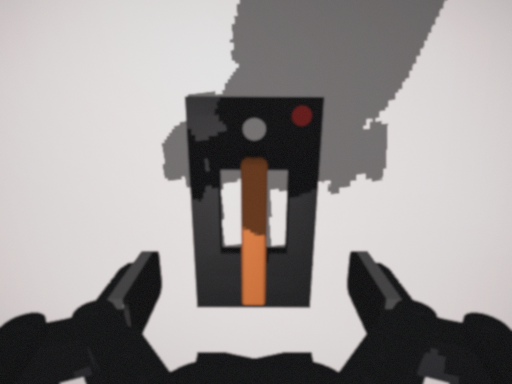

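The bar at u≈254 sits midway between the fingers and lines up with them. I'll go down and grip.

Emit:
carry_out(
  steps=[
    [[0,0,-1],[0,0,0],1],
    [[0,0,-0.8],[0,0,0],1],
    [[0,0,0],[0,0,0],1],
    [[0,0,0],[0,0,0],0],
    [[0,0,0],[0,0,0],-0.4],
  ],
  grip_force=80,
)

```text
t: 3.25
position: [465.4, -230.7, 198.7]
ee_rot: [0.001, 0.042, 0.999, -0.001]
ft_force: [-0.5, 0.6, 0.4]
finger_gap: 59.3
gripper_force: 0.0
```

Emit:
carry_out(
  steps=[
    [[0,0,0],[0,0,0],-1],
    [[0,0,0],[0,0,0],-1],
    [[0,0,0],[0,0,0],-1],
    [[0,0,0],[0,0,0],-1],
    [[0,0,0],[0,0,0],-1],
  ],
)

```text
t: 3.75
position: [464.9, -230.5, 197.9]
ee_rot: [0.0, 0.042, 0.999, -0.0]
ft_force: [-1.0, 0.5, 6.6]
finger_gap: 12.2
gripper_force: 78.6
```

Emit:
carry_out(
  steps=[
    [[0,0,0.4],[0,0,0],-1],
    [[0,0,0.8],[0,0,0],-1],
    [[0,0,1],[0,0,0],-1],
    [[0,0,1],[0,0,0],-1],
    [[0,0,0.8],[0,0,0],-1],
  ],
)

```text
t: 4.25
position: [464.6, -230.3, 299.0]
ee_rot: [0.0, 0.041, 0.999, -0.0]
ft_force: [-0.5, 0.7, -3.0]
finger_gap: 12.3
gripper_force: 78.0
```

Emit:
carry_out(
  steps=[
    [[0.1,0.4,0],[0,0,0],-1],
    [[0.2,0.8,0],[0,0,0],-1],
    [[0.25,1,0],[0,0,0],-1],
    [[0.25,1,0],[0,0,0],-1],
    [[0.25,1,0],[0,0,0],-1],
  ],
)

```text
t: 4.75
position: [490.7, -123.7, 296.1]
ee_rot: [-0.001, 0.041, 0.999, 0.0]
ft_force: [-0.4, 0.8, -1.5]
finger_gap: 12.7
gripper_force: 78.2
```

Emit:
carry_out(
  steps=[
    [[0.25,1,0],[0,0,0],-1],
    [[0.25,1,0],[0,0,0],-1],
    [[0.25,1,0],[0,0,0],-1],
    [[0.25,1,0],[0,0,0],-1],
    [[0.25,1,0],[0,0,0],-1],
  ],
)

```text
t: 5.25
position: [521.8, 1.4, 296.0]
ee_rot: [-0.001, 0.041, 0.999, -0.0]
ft_force: [-0.1, -0.0, -2.7]
finger_gap: 12.8
gripper_force: 78.2
```

Emit:
carry_out(
  steps=[
    [[0.25,0.8,0],[0,0,0],-1],
    [[0.25,0.5,0],[0,0,0],-1],
    [[0.1,0.2,0],[0,0,0],-1],
    [[0,0,0],[0,0,0],-1],
    [[0,0,0],[0,0,0],-1],
  ],
)

```text
t: 5.75
position: [537.0, 36.7, 296.9]
ee_rot: [-0.0, 0.042, 0.999, -0.0]
ft_force: [-0.3, 0.0, -2.7]
finger_gap: 12.7
gripper_force: 78.2
```

Run:
```python
from h import *
o=bot.get_obs();print(o['position'],np.degrees(2*np.arctan2(o['ee_rot'][2],o['ee_rot'][1])),o['t'],o['ft_force'],o['torque'])
c=grab('wrist','wr4');s=grab('side','side4')
cv2.imwrite('pics/c4.png',np.vstack([c['img'],s['img']])[:,:,::-1][:,:])
a=cv2.resize(np.hstack([c['img'],s['img']])[:,:,::-1],(800,300),interpolation=cv2.INTER_AREA);cv2.imwrite('pics/c4.png',a)
```

```text
[536.97565634  36.69187058 296.88396335] 175.22784866145247 5.75 [-0.29183447  0.0075097  -2.67681577] [-0.03514167 -0.00681401  0.02413245]
```

View pics/c4.png

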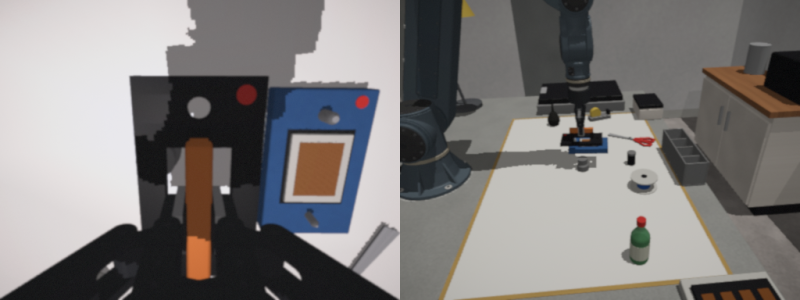

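The wrist view (half scale) shows the held black half on the left, with its hole at (199,107) and dot at (246,95). The blue half is to its right, with its dot at (362,102) and dowels near (330,116) and (314,220). I'll enlarge it for exact pixels.

Run:
```python
from h import *
c=dict(np.load('pics/wr4.npz'));im=c['img'][80:310,160:500]
cv2.imwrite('pics/c4b.png',cv2.resize(im[:,:,::-1],None,fx=2.35,fy=2.35,interpolation=cv2.INTER_CUBIC))
```

```text
(no output)
```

View pics/c4b.png

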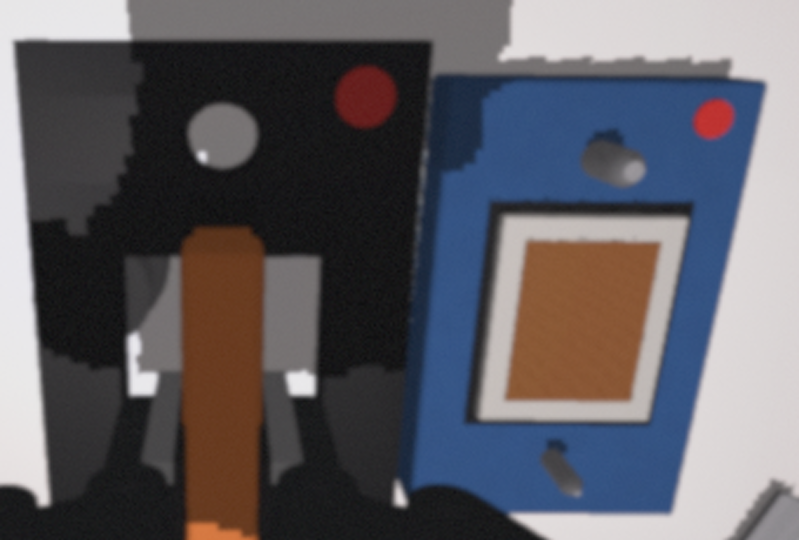

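The crop shows the wide hole at (223,136) and the held dot at (366,97). On the blue half, the dot is at (714,119), the thick dowel tip at (632,170), the thin tip at (572,490), and the corners at (437,76), (766,82) and (672,513).

```bash
cat > fit.py <<'E'
from h import *
from scipy.optimize import least_squares
def fit(w,m):
    w=np.array(w);m=np.array(m,float)
    f=lambda p:((m@np.array([[np.cos(p[2]),np.sin(p[2])],[-np.sin(p[2]),np.cos(p[2])]])+p[:2])-w).ravel()
    r=least_squares(f,[*w.mean(0),-.09]);return [*r.x[:2].round(2),np.degrees(r.x[2]).round(2)],r.fun.reshape(-1,2).round(1).tolist()
E
python3 - <<'E'
from fit import *
c=dict(np.load('pics/wr4.npz'))
q=lambda x,y,h:onplane(c,160+(x+.5)/2.35-.5,80+(y+.5)/2.35-.5,h)[:2]
print('upper',*fit([q(223,136,109),q(366,97,109),q(15,41,109),q(432,41,109)],[(-55,0),(-64,29),(-75,-42),(-75,42)]))
print('lower',*fit([q(714,119,24),q(632,170,46),q(572,490,46),q(437,76,24),q(766,82,24),q(672,513,24)],[(-68,34),(-55,0),(55,0),(-80,-50),(-80,50),(80,50)]))
m=c['img'].astype(int);R,B=m[...,0],m[...,2];P=pts(c)
k=(B>R+40)&(abs(P[...,2]-24)<4);print(cv2.minAreaRect(P[k][:,:2].astype(np.float32)),np.median(P[k][:,2]))
k=(R<60)&(abs(P[...,2]-109)<5);print(np.median(P[k][:,2]))
E
```

```text
upper [np.float64(536.86), np.float64(37.11), np.float64(-4.83)] [[0.9, -0.0], [-0.2, 0.0], [-0.5, -0.5], [-0.2, 0.5]]
lower [np.float64(564.19), np.float64(153.99), np.float64(-5.15)] [[-0.9, -2.0], [-0.3, -0.9], [1.0, 0.5], [0.0, 2.7], [-1.2, 0.1], [1.4, -0.4]]
((564.08740234375, 155.09539794921875), (98.84385681152344, 158.10179138183594), 84.77849578857422) 23.456733043175575
108.52311888939158
```

Emit:
carry_out(
  steps=[
    [[0.3,1,0],[0,0,-0.3],-1],
    [[0.3,1,0],[0,0,0],-1],
    [[0.3,1,-0.4],[0,0,0],-1],
    [[0.19,1,-0.6],[0,0,0],-1],
    [[0,0.7,-0.4],[0,0,0],-1],
  ],
)

```text
t: 6.35
position: [564.8, 155.3, 261.4]
ee_rot: [-0.0, 0.044, 0.999, -0.0]
ft_force: [0.1, -0.2, -2.6]
finger_gap: 12.5
gripper_force: 78.4
```

Emit:
carry_out(
  steps=[
    [[0,0,0],[0,0,0],-1],
    [[0,0,0],[0,0,0],-1],
  ],
)

```text
t: 6.55
position: [564.1, 154.3, 262.0]
ee_rot: [-0.0, 0.044, 0.999, -0.0]
ft_force: [0.9, -0.3, -2.1]
finger_gap: 12.5
gripper_force: 78.5
```

Run:
```python
from h import *
o=bot.get_obs();print(o['position'],np.degrees(2*np.arctan2(o['ee_rot'][2],o['ee_rot'][1])),o['t'],o['ft_force'],o['torque'])
c=grab('wrist','wr5')
im=c['img'][60:290,80:420]
cv2.imwrite('pics/c5.png',cv2.resize(im[:,:,::-1],None,fx=2.35,fy=2.35,interpolation=cv2.INTER_CUBIC))
```

```text
[564.11047132 154.30219539 261.98774037] 174.96740920351795 6.55 [ 0.89376127 -0.30823688 -2.10603343] [-0.00974679  0.01092505 -0.02266351]
```

View pics/c5.png

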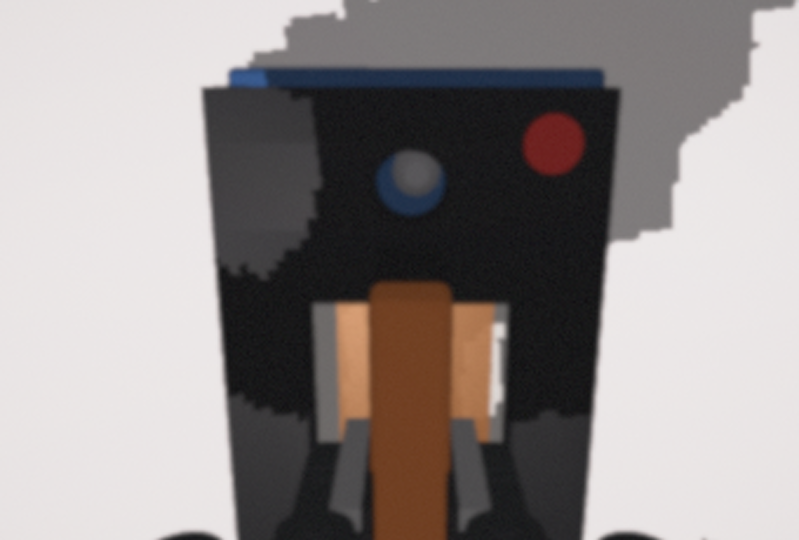

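Through the hole, whose rim is centred at (411,183), the dowel tip shows at about (416,173). The blue edge's corners are at (229,69) and (604,69).

Run:
```python
from fit import *
c=dict(np.load('pics/wr5.npz'))
q=lambda x,y,h:onplane(c,80+(x+.5)/2.35-.5,60+(y+.5)/2.35-.5,h)[:2]
h=q(411,183,74);
for z in (46,41): print('hole',h,'tip',q(417,173,z),'d',q(417,173,z)-h)
print('upper',*fit([h,q(554,144,74),q(203,88,74),q(620,88,74)],[(-55,0),(-64,29),(-75,-42),(-75,42)]))
print('lower',*fit([q(417,173,46),q(229,69,24),q(604,69,24)],[(-55,0),(-80,-50),(-80,50)]))
```

```text
hole [508.33447669 159.5834626 ] tip [509.94654613 160.91596834] d [1.61206943 1.33250574]
hole [508.33447669 159.5834626 ] tip [510.57969406 160.90265926] d [2.24521736 1.31919667]
upper [np.float64(563.97), np.float64(154.67), np.float64(-5.09)] [[0.8, -0.0], [-0.2, -0.0], [-0.4, -0.5], [-0.2, 0.5]]
lower [np.float64(565.34), np.float64(156.06), np.float64(-4.98)] [[0.6, -0.1], [-0.4, -1.1], [-0.2, 1.2]]
```

Emit:
carry_out(
  steps=[
    [[0.06,0.055,-0.3],[0,0,0],-1],
    [[0,0,-0.2],[0,0,0],-1],
    [[0,0,0],[0,0,0],-1],
    [[0,0,0],[0,0,0],-1],
  ],
)

```text
t: 7.0
position: [565.9, 155.7, 249.5]
ee_rot: [-0.0, 0.044, 0.999, -0.0]
ft_force: [-0.8, -0.2, -2.4]
finger_gap: 12.3
gripper_force: 78.5
```

Run:
```python
from h import *
o=bot.get_obs();print(o['position'],np.degrees(2*np.arctan2(o['ee_rot'][2],o['ee_rot'][1])),o['t'],o['ft_force'],o['torque'])
c=grab('wrist','wr6')
im=c['img'][60:290,80:420]
cv2.imwrite('pics/c6.png',cv2.resize(im[:,:,::-1],None,fx=2.35,fy=2.35,interpolation=cv2.INTER_CUBIC))
```

```text
[565.92724937 155.68209249 249.50870892] 174.92191956627195 7.0 [-0.79870009 -0.20070601 -2.37836304] [-0.01332531 -0.00671737  0.00491977]
```

View pics/c6.png

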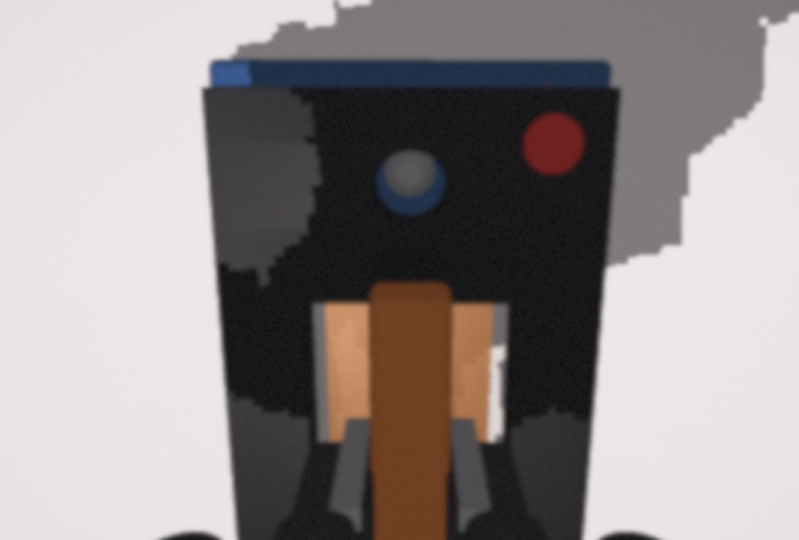

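The dowel at (411,174) is now laterally centred in the hole, whose rim is at (411,183). I'll work out the remaining offset along x.

Run:
```python
from fit import *
c=dict(np.load('pics/wr6.npz'))
q=lambda x,y,h:onplane(c,80+(x+.5)/2.35-.5,60+(y+.5)/2.35-.5,h)[:2]
h=q(411,183,61.5);print(h)
for z in (46,41): print(z,q(411,173,z)-h,'far edge',q(411,197,z)-h,'left',q(384,176,z)-h,'right',q(437,176,z)-h)
print('blue corners mid',(q(211,61,24)+q(610,61,24))/2,'upper mid',(q(203,88,61.5)+q(620,88,61.5))/2, q(211,61,24),q(610,61,24))
```

```text
[510.24950366 161.10881719]
46 [-0.08001181  0.02269872] far edge [ 5.33236554 -0.45084381] left [ 0.05533495 -6.12578142] right [1.10656988 5.82796071]
41 [ 0.55249329 -0.02757678] far edge [ 6.12196618 -0.514864  ] left [ 0.69176853 -6.35451802] right [1.7735158  5.94618432]
blue corners mid [485.93159914 163.14365542] upper mid [491.50374329 162.8414387 ] [481.6598263  114.62228427] [490.20337197 211.66502657]
```

Aligned within about 0.5 mm, so I'll descend gently.

Emit:
carry_out(
  steps=[
    [[0,0,-0.2],[0,0,0],-1],
    [[0,0,-0.2],[0,0,0],-1],
    [[0,0,-0.1],[0,0,0],-1],
    [[0,0,0],[0,0,0],-1],
  ],
)

```text
t: 7.45
position: [565.8, 156.0, 236.5]
ee_rot: [-0.001, 0.044, 0.999, -0.0]
ft_force: [-0.6, 0.1, -1.2]
finger_gap: 12.8
gripper_force: 78.5
```

Emit:
carry_out(
  steps=[
    [[0,0,-0.15],[0,0,0],-1],
    [[0,0,-0.1],[0,0,0],-1],
    [[0,0,-0.05],[0,0,0],-1],
    [[0,0,0],[0,0,0],-1],
  ],
  grip_force=100,
)

```text
t: 7.85
position: [565.9, 156.0, 229.4]
ee_rot: [-0.0, 0.044, 0.999, -0.0]
ft_force: [-0.4, 0.6, -2.4]
finger_gap: 12.6
gripper_force: 101.4
```

Emit:
carry_out(
  steps=[
    [[0,0,-0.1],[0,0,0],-1],
    [[0,0,-0.1],[0,0,0],-1],
    [[0,0,-0.05],[0,0,0],-1],
    [[0,0,0],[0,0,0],-1],
  ],
)

```text
t: 8.25
position: [566.1, 156.1, 224.0]
ee_rot: [0.0, 0.044, 0.999, 0.0]
ft_force: [-2.3, -0.0, 5.6]
finger_gap: 12.1
gripper_force: 103.0
```

Emit:
carry_out(
  steps=[
    [[0,0,-0.06],[0,0,0],-1],
    [[0,0,-0.06],[0,0,0],-1],
    [[0,0,0],[0,0,0],-1],
    [[0,0,0],[0,0,0],-1],
  ],
)

```text
t: 8.65
position: [566.0, 156.1, 221.9]
ee_rot: [0.001, 0.044, 0.999, 0.0]
ft_force: [-5.6, -1.4, 14.1]
finger_gap: 12.3
gripper_force: 104.2
```

Emit:
carry_out(
  steps=[
    [[0,0,-0.04],[0,0,0],-1],
    [[0,0,0],[0,0,0],-1],
    [[0,0,0],[0,0,0],-1],
  ],
)

```text
t: 8.95
position: [565.9, 156.1, 221.9]
ee_rot: [0.001, 0.044, 0.999, 0.0]
ft_force: [-6.3, -2.2, 23.9]
finger_gap: 12.1
gripper_force: 105.8
```

Run:
```python
from h import *
o=bot.get_obs();print(o['position'],o['ee_rot'],o['t'],o['ft_force'],o['torque'])
c=grab('wrist','wr7');s=grab('side','side7')
im=c['img'][60:290,80:420];P=pts(c)
cv2.imwrite('pics/c7.png',cv2.resize(im[:,:,::-1],None,fx=2.35,fy=2.35,interpolation=cv2.INTER_CUBIC))
```

```text
[565.93015245 156.05039797 221.90162207] [1.09534992e-03 4.40347603e-02 9.99029347e-01 3.22389263e-04] 8.95 [-6.27235036 -2.21872025 23.94707368] [-0.42467934  1.52273458 -0.00573092]
```

View pics/c7.png

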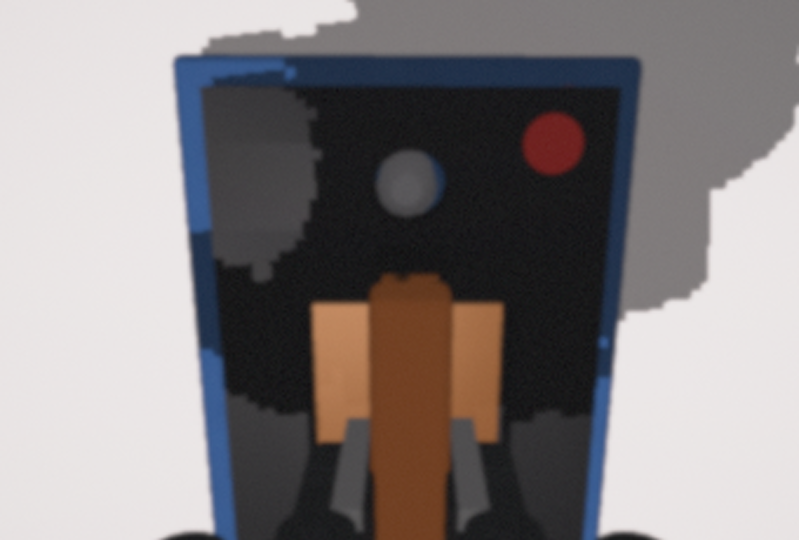

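The dowel at (409,183) sits inside the hole, the window frames the plate, and the blue margin is even all round. The last 1 mm of push raised the force by 10 N with no movement, so the contact is rigid. The TCP at 221.9 is also exactly 24 mm above the grasp height, which means the halves are flush. I'll hold briefly, then hand in.

Emit:
carry_out(
  steps=[
    [[0,0,0],[0,0,0],-1],
    [[0,0,0],[0,0,0],-1],
    [[0,0,0],[0,0,0],-1],
    [[0,0,0],[0,0,0],-1],
    [[0,0,0],[0,0,0],-1],
  ],
)

```text
t: 9.55
position: [565.9, 156.0, 221.9]
ee_rot: [0.001, 0.044, 0.999, 0.0]
ft_force: [-9.3, -2.5, 22.8]
finger_gap: 12.5
gripper_force: 105.8
```

```bash
python3 -c "
from workcell import bot
o=bot.get_obs();print(o['position'],o['ft_force']);print(bot.job_done())"
```

```text
[565.94698694 156.04383254 221.89526597] [-9.34370376 -2.48001365 22.84308191]
the job is handed in; nothing more can be done
None
```

The black half is on the dowels the right way round and held pressed flush with about 23 N at 9.6 s; the job is handed in, though no verdict came back.

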